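# Make up the salad-table caddy

### The arm

A 6-joint arm with a two-finger parallel gripper is mounted at the origin on a cart in front of the work surface, level with it; the furniture and walls round the work are solid. World frame = base frame: x ahead of the robot, y to its left, z up, the work surface at z = 0. Lengths are in m, angles in rad, forces in N, time in s.
With the tool pointing down it reaches from about 0.275 to 0.825 m from the base axis. Payload 5.2 kg.
Tool frame: the origin (TCP) lies on the centre line of the jaws, within the pads' length; the fingertips stand manip.finger_overhang ahead of it and the grasp point (between the pads) lies 5 mm behind it (manip.finger_overhang is the distance from the TCP to the fingertips, in m); z points along the fingers, y is the line along which they close (so a half turn about z gives the same grasp; the last joint's range is limited). The gripper opens to 93 mm and grips with 3 to 60 N. Pads are 15 mm wide; open, the fingers measure 128 mm over their backs; the gripper's body (75 mm by 188 mm) begins 65 mm behind the grasp point.
Start: joints at [-1.445, 0.259, 1.535, -0, 1.348, -0.203], TCP at [0.178, -0.521, 0.233] pointing down, gripper open.
Joint ranges: [-3.14, 3.14], [-0.91, 2.08], [0.19, 2.58], [-1.22, 4.36], [0.22, 2.71], [-3.12, 3.12]. Speed limits (rad/s): [2.57, 2.57, 3.14, 3.14, 3.14, 3.14].

### API

Orientations are given as a unit quaternion [x, y, z, w].
In Python, from workcell import manip gives the robot as it stands.
- The arm moves only by the tool send_rows, never from a script. Its argument "commands" is a list of rows, each an object of numbers: "tx", "ty", "tz": the shift along the world's x, y, z in mm; "wx", "wy", "wz": the turn, a rotation vector about the world's x, y, z in rad; "fingers": the closure in counts, from 0 (fully open) to 255 (shut). A call has 1 to 10 rows; each row is the pose to reach, as a shift and turn from the pose commanded when the call began; what a row does not reach only later rows make up. A row lasts 1/8 s, in which the tool goes at most 62.5 mm and 10.7 degrees, less where a joint would pass 70% of its speed; a pose out of reach is approached as far as the arm can. A call with a gripper value outside its range is refused whole. The fingers move at their own pace and stop on an object; "squeeze" is the grip in N (left out, the last holds). Time passes only in rows, so rows that repeat a pose let the fingers close. It gives the time, the measured TCP pose, the force, the opening and the grip force at its end, in the units of the state.
- manip.get_state(): the state, without advancing time (a new reading comes with each control period).
- manip.get_image(name): name is "side" or "top"; returns the picture (480x640x3 uint8, blue, green, red); there is no depth.
- manip.camera_info(name): a dict with "camera_matrix" (3x3 intrinsics, pixels), "extrinsics" (4x4, takes a point from world to camera coordinates). Camera axes: x right, y up, looking along -z (the intrinsics and any distortion apply to the point x, -y, -z); pixel columns grow to the right and rows downward; lengths in m; the calibration is good to about 2 mm. A picture is of the moment at which its call begins. camera_info takes no time and is no camera call.
- manip.close_job(): hands the job in; it is judged then, once.
The state is a dict: "time_s": time; "q": joint angles; "qd": joint speeds; "tau": joint torques, N m; "tcp_pos": TCP position; "tcp_rot": TCP orientation; "ft_force": force on the tool from outside, world axes, zero at the start; "ft_torque": the same for the moment, N m; "finger_gap": finger opening in m; "gripper_force": force on a finger pad.
Only numpy, scipy, OpenCV 4.12 (cv2) and the standard library are available. Lean on these libraries where they do the work, as an engineer would, in place of code of your own. Each camera call takes 0.05 s, during which the arm holds its last target. There are 200 camera calls.

### The job

Make up the condiment caddy for the salad table: stand the salt shaker in the dark steel holder, the tall bottle with the orange label in the cork holder and the olive jar in the green holder, each upright and right down in its well, and lay the lime in the white dish. Keep the bottle and the jar upright on the way and set them down gently. Tonight's dressing takes no lemon and the jigger belongs to the bar: leave both where they are.

Things in the scene. Friction and masses are not known exactly. Their poses are not given: they have to be found in the camera images.
- salt_shaker: Salt shaker standing upright: clear glass body, domed steel top with holes; 44 mm wide, 90 mm high. Origin: centre of its underside; z up. The glass bulges to 44 mm at 30 mm up and narrows to 30 mm under the top; the steel top, from 66 to 88 mm up, is 34 mm across with upright sides, the best grip. 0.1 kg.
- tall_bottle: Tall clear glass bottle with an orange label and a green cap, standing upright, 63 mm wide, 234 mm high. Origin: centre of its underside; z up. Straight-sided to 128 mm up, then a shoulder; from 174 mm up the neck and cap are 34 mm across: pinch it there from above, firmly (20 to 30 N). 0.36 kg.
- olive_jar: Round glass jar with a green screw lid and a printed picture band, standing upright, 69 mm wide, 84 mm high (lid 63 mm wide, top 10 mm). Origin: centre of its underside; z up. About 0.25 kg.
- lime: Green lime lying on its side, 56 mm long (its x axis), 46 mm wide (y), 43 mm high. Origin: its lowest point under the middle as it lies at the start; z up then. About 0.06 kg.
- steel_holder: Dark steel square holder block, 94 x 94 x 28 mm high, with a round well 60 mm across, 20 mm deep: the place of the salt shaker. Origin: centre of its underside, 6 mm above the worktop; well centred on it, its floor 14 mm, its mouth 34 mm above the worktop. z up. It is fixed, in any of the four bays (a row, 98 mm apart) of the fixed long dark-wood caddy (405 x 112 mm, walls 34 mm high).
- cork_holder: Brown cork square holder block, 94 x 94 x 28 mm high, with a round well 79 mm across, 20 mm deep: the place of the tall bottle. Origin: centre of its underside, 6 mm above the worktop; well centred on it, its floor 14 mm, its mouth 34 mm above the worktop. z up. It is fixed, in any of the four bays (a row, 98 mm apart) of the fixed long dark-wood caddy (405 x 112 mm, walls 34 mm high).
- green_holder: Green painted square holder block, 94 x 94 x 28 mm high, with a round well 84 mm across, 20 mm deep: the place of the olive jar. Origin: centre of its underside, 6 mm above the worktop; well centred on it, its floor 14 mm, its mouth 34 mm above the worktop. z up. It is fixed, in any of the four bays (a row, 98 mm apart) of the fixed long dark-wood caddy (405 x 112 mm, walls 34 mm high).
- white_dish: Shallow square white dish, 94 x 94 mm, inside 78 x 78 mm: the place of the lime. Origin: centre of its underside, 6 mm above the worktop; its inner floor is 32 mm, its rim 38 mm above the worktop. z up; x, y along its sides. It is fixed, in any of the four bays (a row, 98 mm apart) of the fixed long dark-wood caddy (405 x 112 mm, walls 34 mm high).
- jigger: Look-alike of the salt shaker that does not belong: bar measure (jigger), all steel, two cones meeting at a waist, 46 mm wide, 84 mm high. Origin: centre of its underside. Must stay where it is.
- lemon: Look-alike of the lime that does not belong: yellow lemon lying on its side, 80 mm long (its y axis), 53 mm wide (x), 51 mm high. Origin: its lowest point under the middle as it lies at the start. Must stay where it is.
Things that resemble listed ones, but are neither listed nor needed, are in the scene too. What is shaped like the salt_shaker but purple is not meant.

How it is judged:
At the end, for the whole second after the job is handed in: Salt shaker, bottle and jar each within 12 mm of its well's axis, foot on the floor (within 5 mm), upright within 0.12 rad; the lime resting on the white dish, its origin within 35 mm of the centre; all released and at rest; jigger and lemon within 30 mm of their starts (horizontal distance between salt_shaker and steel_holder below 0.012 m and z of salt_shaker in the frame of steel_holder below 0.013 m and angle between each of salt_shaker, tall_bottle, olive_jar's own z axis and vertical below 0.12 rad and linear speed of each of salt_shaker, tall_bottle, olive_jar, lime below 0.02 m/s and horizontal distance between tall_bottle and cork_holder below 0.012 m and z of tall_bottle in the frame of cork_holder below 0.013 m and horizontal distance between olive_jar and green_holder below 0.012 m and z of olive_jar in the frame of green_holder below 0.013 m and horizontal distance between lime and white_dish below 0.035 m and z of lime in the frame of white_dish between 0.02 and 0.06 m and contact force between lime and white_dish above 0.2 N and distance of each of jigger, lemon from where it was at the start of the episode below 0.03 m); the robot touches nothing.
It fails at once if the jigger or the lemon is moved by more than 30 mm (distance of any of jigger, lemon from where it was at the start of the episode above 0.03 m).
It fails at once if the bottle or the jar is tipped over (more than 0.6 rad) (angle between any of tall_bottle, olive_jar's own z axis and vertical above 0.6 rad).
It fails at once if the bottle or the jar is banged down in its holder (over 80 N) (contact force between tall_bottle and cork_holder above 80 N or contact force between olive_jar and green_holder above 80 N).
It also fails if it takes over 125 s, if anything falls off the work surface, if the arm or the gripper's body presses on something with over 40 N, if the wrist force passes 120 N, or if a joint passes its speed limit or range.

## Working session

There is one attempt and no reset: what is moved stays moved. The work goes in short steps, Python scripts to look and compute and a tool call to move; the robot and the scene stay as the last step left them, time stands still between calls to the robot, and variables do not carry over. Pictures are saved under pics/ and viewed, at most 14 in all, crops included, and the job is handed in when it is done.

Besides the shell and the picture viewer there is one more tool, called after "Call:" in YAML: its name, and indented under it one key for each argument. send_rows: Moves the arm, as the interface text tells. Its arguments: {"type":"object","properties":{"commands":{"type":"array","items":{"type":"object","properties":{"tx":{"type":"number"},"ty":{"type":"number"},"tz":{"type":"number"},"wx":{"type":"number"},"wy":{"type":"number"},"wz":{"type":"number"},"fingers":{"type":"number"}}}},"squeeze":{"type":"number"}},"required":["commands"]}

```bash
mkdir -p pics; ls; python3 - <<'E'
from workcell import manip
import cv2,numpy as np
np.set_printoptions(precision=4,suppress=True)
for n in("top","side"):
    im=manip.get_image(n);cv2.imwrite(f"pics/{n}0.png",im)
    c=manip.camera_info(n);print(n,c)
print(manip.get_state(),manip.finger_overhang)
E
```

```text
pics
top {'camera_matrix': array([[592.9386,   0.    , 322.4799],
       [  0.    , 592.9386, 238.3309],
       [  0.    ,   0.    ,   1.    ]]), 'extrinsics': array([[-0.0385, -0.9992, -0.0048, -0.0558],
       [ 0.9779, -0.0387,  0.2054, -0.4688],
       [-0.2054,  0.0032,  0.9787, -1.5148],
       [ 0.    ,  0.    ,  0.    ,  1.    ]])}
side {'camera_matrix': array([[493.5638,   0.    , 322.3047],
       [  0.    , 493.5638, 231.4431],
       [  0.    ,   0.    ,   1.    ]]), 'extrinsics': array([[ 0.999 , -0.04  , -0.0207, -0.4955],
       [ 0.0402,  0.5849,  0.8101, -0.0331],
       [-0.0203, -0.8101,  0.5859, -1.4653],
       [ 0.    ,  0.    ,  0.    ,  1.    ]])}
{'time_s': 0.1, 'q': array([-1.4448,  0.2593,  1.536 , -0.    ,  1.348 , -0.2028]), 'qd': array([ 0.0007, -0.0002, -0.0015, -0.0013,  0.001 ,  0.    ]), 'tau': array([  0.0019, -43.8211, -28.4641,   0.072 ,   0.0361,  -0.0001]), 'tcp_pos': array([ 0.1775, -0.5201,  0.2319]), 'tcp_rot': array([ 0.9865,  0.1636,  0.    , -0.0008]), 'ft_force': array([0.563 , 1.0626, 0.3726]), 'ft_torque': array([ 0.0498, -0.0059, -0.0025]), 'gripper_force': 0.0, 'finger_gap': 0.09310399858371335} 0.014
```

View pics/top0.png

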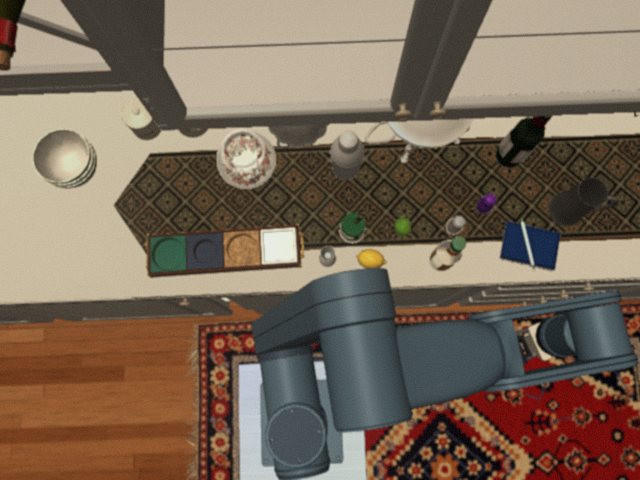

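View pics/side0.png

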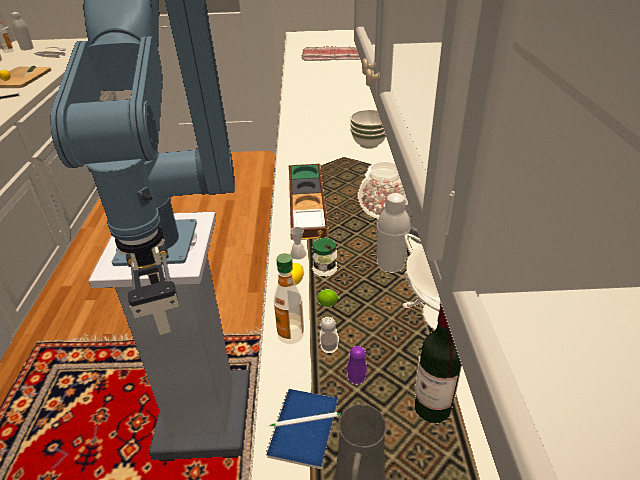

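Top view: the holders are green (168,252), steel (205,250), cork (242,248) and dish (280,245). The jigger is at (327,256), lemon (370,258), jar (352,225) and lime (403,226). Two things are shaker-shaped: clear glass with a steel dome at (456,224) and purple at (486,203). The clear one fits the description. The bottle's green cap is at (457,243); in the side view (284,262) its label is orange. The dark wine bottle doesn't match. I'll confirm with crops.

```bash
cat > h.py <<'E'
import cv2,numpy as np
np.set_printoptions(precision=4,suppress=True)
from workcell import manip
def ray(n,u,v):
    c=manip.camera_info(n);K=c["camera_matrix"];T=c["extrinsics"]
    d=np.linalg.inv(K)@[u,v,1];d=np.array([d[0],-d[1],-d[2]])
    R=T[:3,:3];return -R.T@T[:3,3],R.T@d
def plane(n,u,v,z):
    o,d=ray(n,u,v);return o+d*(z-o[2])/d[2]
def proj(n,p):
    c=manip.camera_info(n);T=c["extrinsics"];q=T[:3,:3]@p+T[:3,3]
    w=c["camera_matrix"]@[q[0],-q[1],-q[2]];return w[:2]/w[2]
def tri(a,b):
    o1,d1=ray("top",*a);o2,d2=ray("side",*b)
    A=np.stack([d1,-d2],1);t=np.linalg.lstsq(A,o2-o1,rcond=None)[0]
    p,q=o1+t[0]*d1,o2+t[1]*d2;return (p+q)/2,np.linalg.norm(p-q)
E
python3 - <<'E'
import cv2
a=cv2.imread("pics/top0.png");b=cv2.imread("pics/side0.png")
cv2.imwrite("pics/ct.png",cv2.resize(a[190:290,310:510],None,fx=4,fy=4,interpolation=cv2.INTER_CUBIC))
cv2.imwrite("pics/cs.png",cv2.resize(b[220:390,260:380],None,fx=3.5,fy=3.5,interpolation=cv2.INTER_CUBIC))
cv2.imwrite("pics/cc.png",cv2.resize(a[215:285,140:310],None,fx=4.5,fy=4.5,interpolation=cv2.INTER_CUBIC))
E
```

```text
(no output)
```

View pics/ct.png

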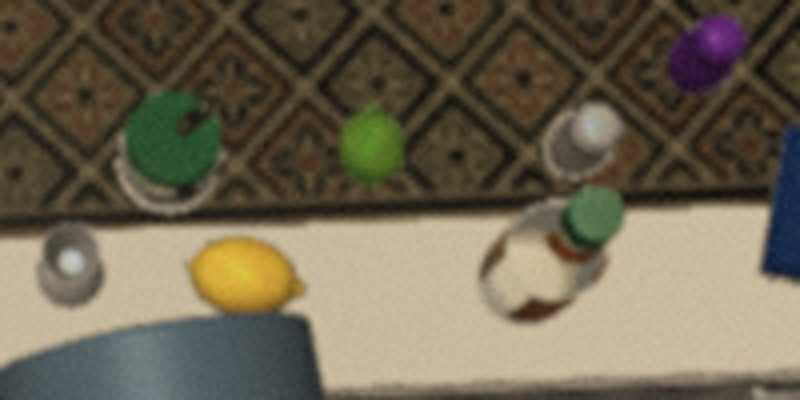

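View pics/cs.png

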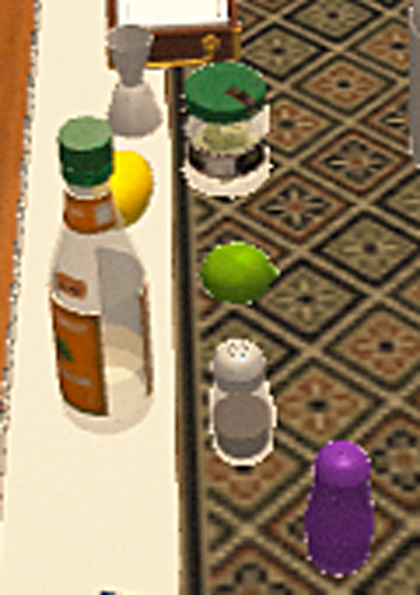

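View pics/cc.png

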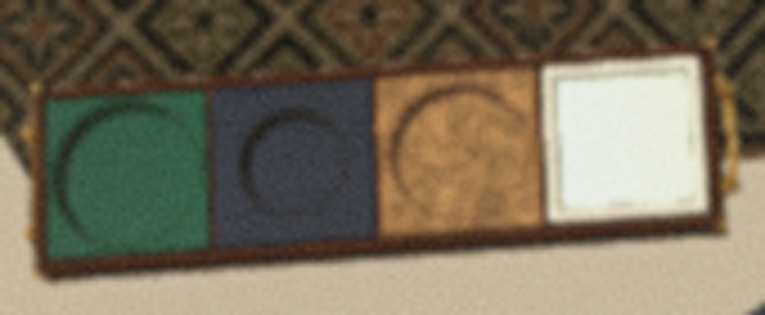

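Crops confirm the clear shaker, the orange-label bottle with green cap, the jar with green lid, and the lime. Now positions.

```bash
python3 - <<'E'
from h import *
T={"jar":((353.2,224.5),(324.6,246.3),.084),"salt":((459.2,221.8),(328.6,320.6),.085),"lime":((402.8,226.5),(327.7,297.4),.0215),
"bottle":((459,242.5),(284.6,256.6),.234),"jigger":((327.6,251),(297,229),.084),"lemon":((370.8,258.5),(296,270),.0255)}
for k,(a,b,z) in T.items():print(k,plane("top",*a,z)[:2],plane("side",*b,z)[:2],*tri(a,b))
P=np.array([plane("top",*u,z)[:2] for u,z in(((168.4,253.7),.034),((205.3,251.4),.034),((242.2,248.3),.034),((278.9,245.9),.038))])
print(P,np.linalg.norm(np.diff(P,axis=0),axis=1))
c=P.mean(0);d=(P[3]-P[0])*3+(P[2]-P[1]);d/=np.linalg.norm(d);print(d,[c+d*.098*k for k in(-1.5,-.5,.5,1.5)])
E
```

```text
jar [ 0.4922 -0.1548] [ 0.4973 -0.1607] [ 0.4955 -0.1548  0.0788] 0.004155125419878624
salt [ 0.4883 -0.4289] [ 0.4944 -0.4283] [ 0.4915 -0.4287  0.0844] 0.006034794461277942
lime [ 0.4959 -0.2915] [ 0.4984 -0.2884] [ 0.4969 -0.291   0.0235] 0.0028592425285069822
bottle [ 0.405  -0.3883] [ 0.4071 -0.3849] [ 0.406  -0.3877  0.2359] 0.002659629948687248
jigger [ 0.4251 -0.0858] [ 0.4247 -0.0775] [ 0.4246 -0.0856  0.0897] 0.0010025643626547713
lemon [ 0.4113 -0.2003] [ 0.4193 -0.1827] [ 0.4147 -0.1984  0.0372] 0.010821344738764694
[[0.4438 0.3356]
 [0.4462 0.2378]
 [0.4507 0.1398]
 [0.4525 0.042 ]] [0.0978 0.098  0.0978]
[ 0.0313 -0.9995] [array([0.4437, 0.3357]), array([0.4468, 0.2378]), array([0.4498, 0.1398]), array([0.4529, 0.0419])]
```

Call:
send_rows:
  commands:
    - {"tz": 60,"fingers": 90}
    - {"tx": 60,"ty": 20,"tz": 97,"wz": -0.15,"fingers": 90}
    - {"tx": 313,"ty": 92,"tz": 97,"wz": -0.53,"fingers": 90}
    - {"tx": 313,"ty": 92,"tz": 97,"wz": -0.53,"fingers": 90}
    - {"tx": 313,"ty": 92,"tz": 97,"wz": -0.53,"fingers": 90}
    - {"tx": 313,"ty": 92,"tz": 97,"wz": -0.53,"fingers": 90}
    - {"tx": 313,"ty": 92,"tz": 97,"wz": -0.53,"fingers": 90}
    - {"tx": 313,"ty": 92,"tz": 97,"wz": -0.53,"fingers": 90}
    - {"tx": 313,"ty": 92,"tz": -80,"wz": -0.53,"fingers": 90}
    - {"tx": 313,"ty": 92,"tz": -80,"wz": -0.53,"fingers": 90}
  squeeze: 15

```text
$.commands[0]: bad value
```

Call:
send_rows:
  commands:
    - {"tx": 0,"ty": 0,"tz": 60,"wx": 0,"wy": 0,"wz": 0,"fingers": 90}
    - {"tx": 60,"ty": 20,"tz": 97,"wx": 0,"wy": 0,"wz": -0.15,"fingers": 90}
    - {"tx": 313,"ty": 92,"tz": 97,"wx": 0,"wy": 0,"wz": -0.53,"fingers": 90}
    - {"tx": 313,"ty": 92,"tz": 97,"wx": 0,"wy": 0,"wz": -0.53,"fingers": 90}
    - {"tx": 313,"ty": 92,"tz": 97,"wx": 0,"wy": 0,"wz": -0.53,"fingers": 90}
    - {"tx": 313,"ty": 92,"tz": 97,"wx": 0,"wy": 0,"wz": -0.53,"fingers": 90}
    - {"tx": 313,"ty": 92,"tz": 97,"wx": 0,"wy": 0,"wz": -0.53,"fingers": 90}
    - {"tx": 313,"ty": 92,"tz": 97,"wx": 0,"wy": 0,"wz": -0.53,"fingers": 90}
    - {"tx": 313,"ty": 92,"tz": 97,"wx": 0,"wy": 0,"wz": -0.53,"fingers": 90}
    - {"tx": 313,"ty": 92,"tz": 97,"wx": 0,"wy": 0,"wz": -0.53,"fingers": 90}
  squeeze: 15

```text
time_s: 1.35
tcp_pos: [0.4894, -0.4292, 0.3297]
tcp_rot: [0.995, -0.101, -0.0, -0.0]
ft_force: [-0.4, 1.3, -0.1]
finger_gap: 0.0603
gripper_force: 0.0
```

Call:
send_rows:
  commands:
    - {"tx": 0,"ty": 0,"tz": -190,"wx": 0,"wy": 0,"wz": 0,"fingers": 90}
    - {"tx": 0,"ty": 0,"tz": -190,"wx": 0,"wy": 0,"wz": 0,"fingers": 90}
    - {"tx": 0,"ty": 0,"tz": -190,"wx": 0,"wy": 0,"wz": 0,"fingers": 90}
    - {"tx": 0,"ty": 0,"tz": -210,"wx": 0,"wy": 0,"wz": 0,"fingers": 90}
    - {"tx": 0,"ty": 0,"tz": -210,"wx": 0,"wy": 0,"wz": 0,"fingers": 90}

```text
time_s: 1.98
tcp_pos: [0.4886, -0.4281, 0.1176]
tcp_rot: [0.995, -0.101, -0.002, -0.002]
ft_force: [-0.3, -0.5, -0.4]
finger_gap: 0.06
gripper_force: 0.0
```

```bash
python3 - <<'E'
from h import *
b=manip.get_image("side")
cv2.imwrite("pics/s1.png",cv2.resize(b[130:400,230:430],None,fx=2.2,fy=2.2,interpolation=cv2.INTER_CUBIC))
s=manip.get_state();print(s["tcp_pos"],s["ft_force"])
t=s["tcp_pos"]; print([proj("side",t+[0,0,z]) for z in(0,-.014,.02-.0)])
E
```

```text
[ 0.4897 -0.4291  0.1198] [-0.2414 -0.5607  0.6421]
[array([326.2218, 309.5584]), array([326.3257, 314.21  ]), array([326.0705, 302.7866])]
```

View pics/s1.png

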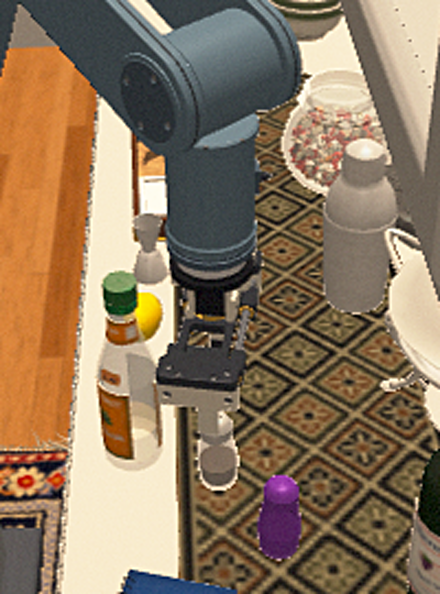

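The salt shaker (crop 218,430) stands just below the fingers, slightly to +x. I'll correct by 2 mm, descend and grip.

Call:
send_rows:
  commands:
    - {"tx": 2,"ty": 0,"tz": -30,"wx": 0,"wy": 0,"wz": 0,"fingers": 90}
    - {"tx": 2,"ty": 0,"tz": -48,"wx": 0,"wy": 0,"wz": 0,"fingers": 90}
    - {"tx": 2,"ty": 0,"tz": -48,"wx": 0,"wy": 0,"wz": 0,"fingers": 90}
    - {"tx": 2,"ty": 0,"tz": -48,"wx": 0,"wy": 0,"wz": 0,"fingers": 255}
    - {"tx": 2,"ty": 0,"tz": -48,"wx": 0,"wy": 0,"wz": 0,"fingers": 255}
    - {"tx": 2,"ty": 0,"tz": -48,"wx": 0,"wy": 0,"wz": 0,"fingers": 255}
    - {"tx": 2,"ty": 0,"tz": -48,"wx": 0,"wy": 0,"wz": 0,"fingers": 255}
    - {"tx": 2,"ty": 0,"tz": -48,"wx": 0,"wy": 0,"wz": 0,"fingers": 255}
    - {"tx": 2,"ty": 0,"tz": -48,"wx": 0,"wy": 0,"wz": 0,"fingers": 255}
  squeeze: 15

```text
time_s: 3.15
tcp_pos: [0.493, -0.4289, 0.0723]
tcp_rot: [0.995, -0.1, 0.0, 0.0]
ft_force: [-0.7, -0.4, 4.1]
finger_gap: 0.0331
gripper_force: 14.9
```

Call:
send_rows:
  commands:
    - {"tx": 0,"ty": 0,"tz": 40,"wx": 0,"wy": 0,"wz": 0,"fingers": 255}
    - {"tx": 0,"ty": 0,"tz": 100,"wx": 0,"wy": 0,"wz": 0,"fingers": 255}
    - {"tx": 0,"ty": 0,"tz": 150,"wx": 0,"wy": 0,"wz": 0,"fingers": 255}
    - {"tx": 0,"ty": 40,"tz": 180,"wx": 0,"wy": 0,"wz": 0,"fingers": 255}
    - {"tx": -6,"ty": 90,"tz": 180,"wx": 0,"wy": 0,"wz": 0,"fingers": 255}
    - {"tx": -10,"ty": 150,"tz": 180,"wx": 0,"wy": 0,"wz": 0,"fingers": 255}
    - {"tx": -15,"ty": 210,"tz": 180,"wx": 0,"wy": 0,"wz": 0,"fingers": 255}
    - {"tx": -20,"ty": 270,"tz": 180,"wx": 0,"wy": 0,"wz": 0,"fingers": 255}
    - {"tx": -24,"ty": 330,"tz": 180,"wx": 0,"wy": 0,"wz": 0,"fingers": 255}
    - {"tx": -28,"ty": 390,"tz": 180,"wx": 0,"wy": 0,"wz": 0,"fingers": 255}

```text
time_s: 4.4
tcp_pos: [0.4637, -0.0366, 0.251]
tcp_rot: [0.995, -0.101, -0.001, -0.0]
ft_force: [0.5, 0.5, -1.0]
finger_gap: 0.0331
gripper_force: 14.8
```

Call:
send_rows:
  commands:
    - {"tx": -4,"ty": 60,"tz": 0,"wx": 0,"wy": 0,"wz": 0,"fingers": 255}
    - {"tx": -8,"ty": 120,"tz": 0,"wx": 0,"wy": 0,"wz": 0,"fingers": 255}
    - {"tx": -13,"ty": 180,"tz": 0,"wx": 0,"wy": 0,"wz": 0,"fingers": 255}
    - {"tx": -16,"ty": 240,"tz": 0,"wx": 0,"wy": 0,"wz": 0,"fingers": 255}
    - {"tx": -18,"ty": 277,"tz": 0,"wx": 0,"wy": 0,"wz": 0,"fingers": 255}
    - {"tx": -18,"ty": 277,"tz": -50,"wx": 0,"wy": 0,"wz": 0,"fingers": 255}
    - {"tx": -18,"ty": 277,"tz": -110,"wx": 0,"wy": 0,"wz": 0,"fingers": 255}
    - {"tx": -18,"ty": 277,"tz": -110,"wx": 0,"wy": 0,"wz": 0,"fingers": 255}
    - {"tx": -18,"ty": 277,"tz": -110,"wx": 0,"wy": 0,"wz": 0,"fingers": 255}

```text
time_s: 5.52
tcp_pos: [0.4476, 0.2386, 0.1431]
tcp_rot: [0.995, -0.101, 0.001, -0.0]
ft_force: [0.8, -0.3, -0.9]
finger_gap: 0.0334
gripper_force: 14.8
```

```bash
python3 - <<'E'
from h import *
s=manip.get_state();print(s["tcp_pos"],s["ft_force"],s["finger_gap"])
a=cv2.resize(manip.get_image("side")[100:280,230:400],None,fx=3,fy=3,interpolation=cv2.INTER_CUBIC)
cv2.imwrite("pics/s2.png",a)
print([proj("side",np.array(p)) for p in([.4468,.2378,.034],s["tcp_pos"]-[0,0,.072])])
E
```

```text
[0.4476 0.2386 0.1431] [ 0.8107 -0.2964 -0.873 ] 0.03343847973807338
[array([304.5186, 186.0357]), array([304.2739, 176.1807])]
```

View pics/s2.png

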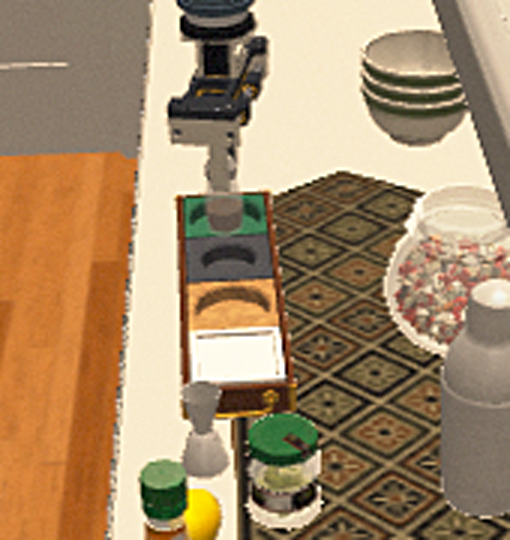

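The salt shaker (crop 225,225) hangs upright, in line with the steel well (crop 229,258). Lowering with +2 mm in x.

Call:
send_rows:
  commands:
    - {"tx": 2,"ty": 0,"tz": -30,"wx": 0,"wy": 0,"wz": 0,"fingers": 255}
    - {"tx": 2,"ty": 0,"tz": -45,"wx": 0,"wy": 0,"wz": 0,"fingers": 255}
    - {"tx": 2,"ty": 0,"tz": -52,"wx": 0,"wy": 0,"wz": 0,"fingers": 255}
    - {"tx": 2,"ty": 0,"tz": -56,"wx": 0,"wy": 0,"wz": 0,"fingers": 255}
    - {"tx": 2,"ty": 0,"tz": -56,"wx": 0,"wy": 0,"wz": 0,"fingers": 255}
    - {"tx": 2,"ty": 0,"tz": -56,"wx": 0,"wy": 0,"wz": 0,"fingers": 255}

```text
time_s: 6.32
tcp_pos: [0.4492, 0.2386, 0.0863]
tcp_rot: [0.995, -0.1, 0.001, -0.0]
ft_force: [0.4, 0.1, 1.3]
finger_gap: 0.0333
gripper_force: 15.1
```

Call:
send_rows:
  commands:
    - {"tx": 0,"ty": 0,"tz": -1,"wx": 0,"wy": 0,"wz": 0,"fingers": 110}
    - {"tx": 0,"ty": 0,"tz": -1,"wx": 0,"wy": 0,"wz": 0,"fingers": 110}
    - {"tx": 0,"ty": 0,"tz": 0,"wx": 0,"wy": 0,"wz": 0,"fingers": 110}
    - {"tx": 0,"ty": 0,"tz": 30,"wx": 0,"wy": 0,"wz": 0,"fingers": 110}
    - {"tx": 0,"ty": 0,"tz": 80,"wx": 0,"wy": 0,"wz": 0,"fingers": 0}
    - {"tx": 0,"ty": -40,"tz": 130,"wx": 0,"wy": 0,"wz": 0,"fingers": 0}
    - {"tx": 10,"ty": -100,"tz": 130,"wx": 0,"wy": 0,"wz": 0.1,"fingers": 0}
    - {"tx": 20,"ty": -160,"tz": 130,"wx": 0,"wy": 0,"wz": 0.2,"fingers": 0}
    - {"tx": 30,"ty": -220,"tz": 130,"wx": 0,"wy": 0,"wz": 0.2,"fingers": 0}
    - {"tx": 40,"ty": -280,"tz": 130,"wx": 0,"wy": 0,"wz": 0.2,"fingers": 0}

```text
time_s: 7.58
tcp_pos: [0.4887, -0.0434, 0.216]
tcp_rot: [1.0, -0.001, 0.0, 0.0]
ft_force: [1.4, -0.5, -0.2]
finger_gap: 0.0929
gripper_force: 0.0
```

Call:
send_rows:
  commands:
    - {"tx": 5,"ty": -60,"tz": 0,"wx": 0,"wy": 0,"wz": 0,"fingers": 0}
    - {"tx": 6,"ty": -114,"tz": 0,"wx": 0,"wy": 0,"wz": 0,"fingers": 0}
    - {"tx": 6,"ty": -114,"tz": -40,"wx": 0,"wy": 0,"wz": 0,"fingers": 0}
    - {"tx": 6,"ty": -114,"tz": -88,"wx": 0,"wy": 0,"wz": 0,"fingers": 0}
    - {"tx": 6,"ty": -114,"tz": -88,"wx": 0,"wy": 0,"wz": 0,"fingers": 0}
    - {"tx": 6,"ty": -114,"tz": -88,"wx": 0,"wy": 0,"wz": 0,"fingers": 0}

```text
time_s: 8.32
tcp_pos: [0.4955, -0.1558, 0.1291]
tcp_rot: [1.0, -0.0, 0.001, 0.0]
ft_force: [0.4, 0.5, 0.2]
finger_gap: 0.0929
gripper_force: 0.0
```

```bash
python3 - <<'E'
from h import *
s=manip.get_state();print(s["tcp_pos"],s["ft_force"],s["finger_gap"])
a=cv2.resize(manip.get_image("side")[130:310,230:400],None,fx=3,fy=3,interpolation=cv2.INTER_CUBIC)
cv2.imwrite("pics/s3.png",a)
t=s["tcp_pos"];print([proj("side",np.array(p)) for p in([t[0],t[1],.084],[t[0],t[1],0],[.449,.2386,.104],[.449,.2386,.034])])
E
```

```text
[ 0.4955 -0.1558  0.1291] [0.3834 0.4758 0.2425] 0.092908024858042
[array([323.8082, 245.1991]), array([324.3888, 269.5918]), array([304.293 , 167.3063]), array([305.1748, 185.8881])]
```

View pics/s3.png

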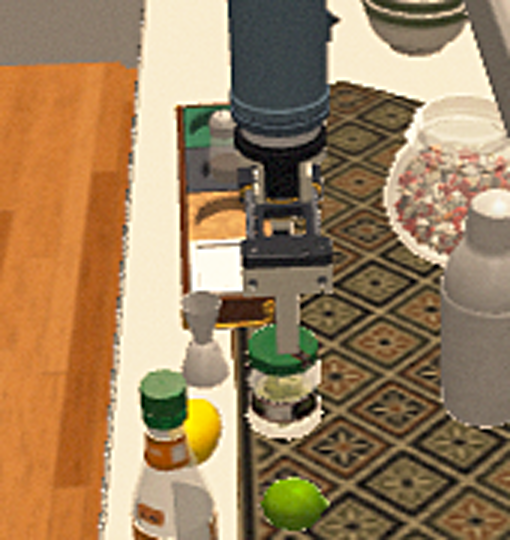

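The salt shaker (crop 222,145) stands in the steel well. The jar's lid (283,350) is centred under the fingers, so I'll descend.

Call:
send_rows:
  commands:
    - {"tx": 0,"ty": -1,"tz": -35,"wx": 0,"wy": 0,"wz": 0,"fingers": 0}
    - {"tx": 0,"ty": -1,"tz": -65,"wx": 0,"wy": 0,"wz": 0,"fingers": 0}
    - {"tx": 0,"ty": -1,"tz": -85,"wx": 0,"wy": 0,"wz": 0,"fingers": 0}
    - {"tx": 0,"ty": -1,"tz": -85,"wx": 0,"wy": 0,"wz": 0,"fingers": 0}
    - {"tx": 0,"ty": -1,"tz": -85,"wx": 0,"wy": 0,"wz": 0,"fingers": 255}
    - {"tx": 0,"ty": -1,"tz": -85,"wx": 0,"wy": 0,"wz": 0,"fingers": 255}
    - {"tx": 0,"ty": -1,"tz": -85,"wx": 0,"wy": 0,"wz": 0,"fingers": 255}
    - {"tx": 0,"ty": -1,"tz": -85,"wx": 0,"wy": 0,"wz": 0,"fingers": 255}
    - {"tx": 0,"ty": -1,"tz": -85,"wx": 0,"wy": 0,"wz": 0,"fingers": 255}
  squeeze: 20

```text
time_s: 9.5
tcp_pos: [0.4951, -0.1564, 0.0436]
tcp_rot: [1.0, -0.001, 0.001, 0.0]
ft_force: [0.3, 1.6, 6.0]
finger_gap: 0.0665
gripper_force: 20.1
```

Call:
send_rows:
  commands:
    - {"tx": 0,"ty": 0,"tz": 40,"wx": 0,"wy": 0,"wz": 0,"fingers": 255}
    - {"tx": 0,"ty": 0,"tz": 90,"wx": 0,"wy": 0,"wz": 0,"fingers": 255}
    - {"tx": 0,"ty": 15,"tz": 135,"wx": 0,"wy": 0,"wz": 0,"fingers": 255}
    - {"tx": -5,"ty": 50,"tz": 165,"wx": 0,"wy": 0,"wz": 0,"fingers": 255}
    - {"tx": -10,"ty": 100,"tz": 165,"wx": 0,"wy": 0,"wz": 0,"fingers": 255}
    - {"tx": -15,"ty": 150,"tz": 165,"wx": 0,"wy": 0,"wz": 0,"fingers": 255}
    - {"tx": -20,"ty": 200,"tz": 165,"wx": 0,"wy": 0,"wz": 0,"fingers": 255}
    - {"tx": -25,"ty": 250,"tz": 165,"wx": 0,"wy": 0,"wz": 0,"fingers": 255}
    - {"tx": -30,"ty": 300,"tz": 165,"wx": 0,"wy": 0,"wz": 0,"fingers": 255}
    - {"tx": -35,"ty": 350,"tz": 165,"wx": 0,"wy": 0,"wz": 0,"fingers": 255}

```text
time_s: 10.75
tcp_pos: [0.459, 0.1948, 0.2074]
tcp_rot: [1.0, -0.001, -0.0, 0.0]
ft_force: [0.8, -0.0, -2.8]
finger_gap: 0.0666
gripper_force: 20.0
```

Call:
send_rows:
  commands:
    - {"tx": -5,"ty": 50,"tz": 0,"wx": 0,"wy": 0,"wz": 0,"fingers": 255}
    - {"tx": -10,"ty": 100,"tz": 0,"wx": 0,"wy": 0,"wz": 0,"fingers": 255}
    - {"tx": -14,"ty": 135,"tz": 0,"wx": 0,"wy": 0,"wz": 0,"fingers": 255}
    - {"tx": -14,"ty": 143,"tz": -30,"wx": 0,"wy": 0,"wz": 0,"fingers": 255}
    - {"tx": -14,"ty": 143,"tz": -75,"wx": 0,"wy": 0,"wz": 0,"fingers": 255}
    - {"tx": -14,"ty": 143,"tz": -100,"wx": 0,"wy": 0,"wz": 0,"fingers": 255}
    - {"tx": -14,"ty": 143,"tz": -100,"wx": 0,"wy": 0,"wz": 0,"fingers": 255}
    - {"tx": -14,"ty": 143,"tz": -100,"wx": 0,"wy": 0,"wz": 0,"fingers": 255}

```text
time_s: 11.75
tcp_pos: [0.4463, 0.3366, 0.1086]
tcp_rot: [1.0, -0.001, 0.001, -0.0]
ft_force: [0.7, -0.1, -2.4]
finger_gap: 0.0664
gripper_force: 20.0
```

```bash
python3 - <<'E'
from h import *
s=manip.get_state();print(s["tcp_pos"],s["ft_force"],s["finger_gap"])
a=cv2.resize(manip.get_image("side")[120:270,260:400],None,fx=4,fy=4,interpolation=cv2.INTER_CUBIC)
cv2.imwrite("pics/s4.png",a)
t=s["tcp_pos"];print([(proj("side",np.array(p))-[260,120])*4 for p in([t[0],t[1],.125],[t[0],t[1],.041],[.4437,.3357,.034],[.449,.2386,.104])])
E
```

```text
[0.4463 0.3366 0.1086] [ 0.7032 -0.1247 -2.3819] 0.06637078120985862
[array([171.7352, 111.932 ]), array([175.9385, 199.4362]), array([173.3226, 207.1387]), array([177.1718, 189.2253])]
```

View pics/s4.png

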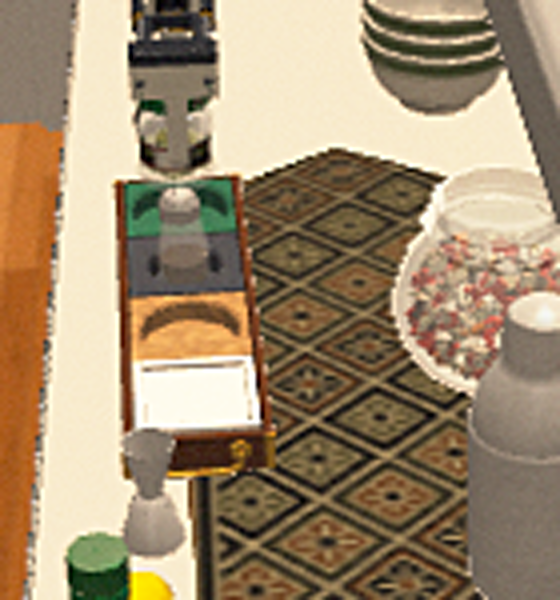

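The jar hangs upright (crop 174,140) just behind the caddy, in line with the green well (180,205). Lowering gently with +1 mm in x.

Call:
send_rows:
  commands:
    - {"tx": 1,"ty": 0,"tz": -25,"wx": 0,"wy": 0,"wz": 0,"fingers": 255}
    - {"tx": 1,"ty": 0,"tz": -38,"wx": 0,"wy": 0,"wz": 0,"fingers": 255}
    - {"tx": 1,"ty": 0,"tz": -44,"wx": 0,"wy": 0,"wz": 0,"fingers": 255}
    - {"tx": 1,"ty": 0,"tz": -47,"wx": 0,"wy": 0,"wz": 0,"fingers": 255}
    - {"tx": 1,"ty": 0,"tz": -49,"wx": 0,"wy": 0,"wz": 0,"fingers": 255}
    - {"tx": 1,"ty": 0,"tz": -50,"wx": 0,"wy": 0,"wz": 0,"fingers": 255}
    - {"tx": 1,"ty": 0,"tz": -50,"wx": 0,"wy": 0,"wz": 0,"fingers": 255}

```text
time_s: 12.68
tcp_pos: [0.4467, 0.3365, 0.0579]
tcp_rot: [1.0, -0.001, 0.0, -0.0]
ft_force: [-0.2, 0.4, -2.5]
finger_gap: 0.0663
gripper_force: 20.0
```

Call:
send_rows:
  commands:
    - {"tx": 0,"ty": 0,"tz": -1,"wx": 0,"wy": 0,"wz": 0,"fingers": 255}
    - {"tx": 0,"ty": 0,"tz": -2,"wx": 0,"wy": 0,"wz": 0,"fingers": 255}
    - {"tx": 0,"ty": 0,"tz": -2,"wx": 0,"wy": 0,"wz": 0,"fingers": 255}

```text
time_s: 13.05
tcp_pos: [0.4468, 0.3366, 0.0575]
tcp_rot: [1.0, -0.001, 0.001, -0.0]
ft_force: [-5.7, -2.3, 11.2]
finger_gap: 0.0664
gripper_force: 20.1
```

Call:
send_rows:
  commands:
    - {"tx": 0,"ty": 0,"tz": 0,"wx": 0,"wy": 0,"wz": 0,"fingers": 35}
    - {"tx": 0,"ty": 0,"tz": 0,"wx": 0,"wy": 0,"wz": 0,"fingers": 35}
    - {"tx": 0,"ty": 0,"tz": 0,"wx": 0,"wy": 0,"wz": 0,"fingers": 35}
    - {"tx": 0,"ty": 0,"tz": 30,"wx": 0,"wy": 0,"wz": 0,"fingers": 35}
    - {"tx": 0,"ty": 0,"tz": 80,"wx": 0,"wy": 0,"wz": 0,"fingers": 35}
    - {"tx": 0,"ty": -40,"tz": 130,"wx": 0,"wy": 0,"wz": 0,"fingers": 35}
    - {"tx": 5,"ty": -95,"tz": 150,"wx": 0,"wy": 0,"wz": 0,"fingers": 35}
    - {"tx": 10,"ty": -150,"tz": 150,"wx": 0,"wy": 0,"wz": 0,"fingers": 35}
    - {"tx": 15,"ty": -205,"tz": 150,"wx": 0,"wy": 0,"wz": 0,"fingers": 35}
    - {"tx": 20,"ty": -260,"tz": 150,"wx": 0,"wy": 0,"wz": 0,"fingers": 35}

```text
time_s: 14.3
tcp_pos: [0.4666, 0.0748, 0.2058]
tcp_rot: [1.0, -0.0, 0.0, 0.0]
ft_force: [0.3, 0.6, -0.2]
finger_gap: 0.0801
gripper_force: 0.0
```

Call:
send_rows:
  commands:
    - {"tx": 5,"ty": -55,"tz": 0,"wx": 0,"wy": 0,"wz": 0,"fingers": 35}
    - {"tx": 10,"ty": -110,"tz": 0,"wx": 0,"wy": 0,"wz": 0,"fingers": 35}
    - {"tx": 15,"ty": -165,"tz": 0,"wx": 0,"wy": 0,"wz": 0,"fingers": 35}
    - {"tx": 20,"ty": -220,"tz": 0,"wx": 0,"wy": 0,"wz": 0,"fingers": 35}
    - {"tx": 25,"ty": -275,"tz": 0,"wx": 0,"wy": 0,"wz": 0,"fingers": 35}
    - {"tx": 30,"ty": -330,"tz": 0,"wx": 0,"wy": 0,"wz": 0,"fingers": 35}
    - {"tx": 30,"ty": -367,"tz": -40,"wx": 0,"wy": 0,"wz": 0,"fingers": 35}
    - {"tx": 30,"ty": -367,"tz": -100,"wx": 0,"wy": 0,"wz": 0,"fingers": 35}
    - {"tx": 30,"ty": -367,"tz": -140,"wx": 0,"wy": 0,"wz": 0,"fingers": 35}
    - {"tx": 30,"ty": -367,"tz": -140,"wx": 0,"wy": 0,"wz": 0,"fingers": 35}

```text
time_s: 15.55
tcp_pos: [0.4944, -0.2889, 0.0623]
tcp_rot: [1.0, -0.001, -0.003, -0.003]
ft_force: [0.1, 0.2, 0.2]
finger_gap: 0.08
gripper_force: 0.0
```

```bash
python3 - <<'E'
from h import *
s=manip.get_state();print(s["tcp_pos"],s["ft_force"],s["finger_gap"])
b=manip.get_image("side")
cv2.imwrite("pics/s5.png",cv2.resize(b[140:350,250:390],None,fx=2.8,fy=2.8,interpolation=cv2.INTER_CUBIC))
t=s["tcp_pos"];print([(proj("side",np.array(p))-[250,140])*2.8 for p in([t[0],t[1],.0215],[.4467,.3365,.098])])
E
```

```text
[ 0.4944 -0.2889  0.0623] [0.1049 0.1997 0.1665] 0.08004916265233639
[array([213.1217, 441.2999]), array([149.5117,  42.4707])]
```

View pics/s5.png

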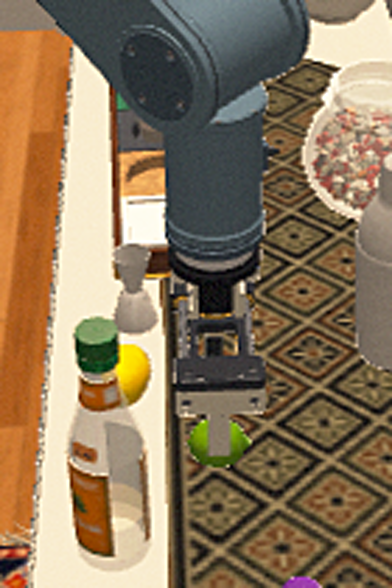

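The lime (crop 218,441) lies between the fingers. Descend and grip lightly.

Call:
send_rows:
  commands:
    - {"tx": 1,"ty": 0,"tz": -25,"wx": 0,"wy": 0,"wz": 0,"fingers": 35}
    - {"tx": 1,"ty": 0,"tz": -41,"wx": 0,"wy": 0,"wz": 0,"fingers": 35}
    - {"tx": 1,"ty": 0,"tz": -41,"wx": 0,"wy": 0,"wz": 0,"fingers": 35}
    - {"tx": 1,"ty": 0,"tz": -43,"wx": 0,"wy": 0,"wz": 0,"fingers": 255}
    - {"tx": 1,"ty": 0,"tz": -43,"wx": 0,"wy": 0,"wz": 0,"fingers": 255}
    - {"tx": 1,"ty": 0,"tz": -43,"wx": 0,"wy": 0,"wz": 0,"fingers": 255}
    - {"tx": 1,"ty": 0,"tz": -43,"wx": 0,"wy": 0,"wz": 0,"fingers": 255}
    - {"tx": 1,"ty": 0,"tz": -43,"wx": 0,"wy": 0,"wz": 0,"fingers": 255}
  squeeze: 12

```text
time_s: 16.6
tcp_pos: [0.4977, -0.2906, 0.0229]
tcp_rot: [1.0, -0.001, 0.0, 0.0]
ft_force: [0.2, 1.2, 0.6]
finger_gap: 0.043
gripper_force: 12.0
```

Call:
send_rows:
  commands:
    - {"tx": 0,"ty": 0,"tz": 40,"wx": 0,"wy": 0,"wz": 0,"fingers": 255}
    - {"tx": 0,"ty": 0,"tz": 90,"wx": 0,"wy": 0,"wz": 0,"fingers": 255}
    - {"tx": 0,"ty": 20,"tz": 140,"wx": 0,"wy": 0,"wz": 0,"fingers": 255}
    - {"tx": -8,"ty": 70,"tz": 150,"wx": 0,"wy": 0,"wz": 0,"fingers": 255}
    - {"tx": -15,"ty": 120,"tz": 150,"wx": 0,"wy": 0,"wz": 0,"fingers": 255}
    - {"tx": -22,"ty": 170,"tz": 150,"wx": 0,"wy": 0,"wz": 0,"fingers": 255}
    - {"tx": -30,"ty": 225,"tz": 150,"wx": 0,"wy": 0,"wz": 0,"fingers": 255}
    - {"tx": -38,"ty": 280,"tz": 150,"wx": 0,"wy": 0,"wz": 0,"fingers": 255}
    - {"tx": -43,"ty": 332,"tz": 150,"wx": 0,"wy": 0,"wz": 0,"fingers": 255}
    - {"tx": -43,"ty": 332,"tz": 110,"wx": 0,"wy": 0,"wz": 0,"fingers": 255}

```text
time_s: 17.85
tcp_pos: [0.4563, 0.0445, 0.1347]
tcp_rot: [1.0, 0.002, 0.003, 0.0]
ft_force: [1.5, -0.7, -0.6]
finger_gap: 0.0433
gripper_force: 12.0
```

Call:
send_rows:
  commands:
    - {"tx": 0,"ty": 0,"tz": -40,"wx": 0,"wy": 0,"wz": 0,"fingers": 255}
    - {"tx": 0,"ty": 0,"tz": -65,"wx": 0,"wy": 0,"wz": 0,"fingers": 255}
    - {"tx": 0,"ty": 0,"tz": -74,"wx": 0,"wy": 0,"wz": 0,"fingers": 255}
    - {"tx": 0,"ty": 0,"tz": -76,"wx": 0,"wy": 0,"wz": 0,"fingers": 255}
    - {"tx": 0,"ty": 0,"tz": -76,"wx": 0,"wy": 0,"wz": 0,"fingers": 255}

```text
time_s: 18.48
tcp_pos: [0.4553, 0.0413, 0.0574]
tcp_rot: [1.0, -0.001, 0.001, 0.0]
ft_force: [-0.2, 0.7, -1.6]
finger_gap: 0.0433
gripper_force: 12.0
```

Call:
send_rows:
  commands:
    - {"tx": 0,"ty": 0,"tz": -1,"wx": 0,"wy": 0,"wz": 0,"fingers": 255}
    - {"tx": 0,"ty": 0,"tz": -1,"wx": 0,"wy": 0,"wz": 0,"fingers": 35}
    - {"tx": 0,"ty": 0,"tz": -1,"wx": 0,"wy": 0,"wz": 0,"fingers": 35}
    - {"tx": 0,"ty": 0,"tz": -1,"wx": 0,"wy": 0,"wz": 0,"fingers": 35}
    - {"tx": 0,"ty": 0,"tz": 30,"wx": 0,"wy": 0,"wz": 0,"fingers": 35}
    - {"tx": 0,"ty": 0,"tz": 85,"wx": 0,"wy": 0,"wz": 0,"fingers": 35}
    - {"tx": 0,"ty": 0,"tz": 140,"wx": 0,"wy": 0,"wz": 0,"fingers": 35}
    - {"tx": 0,"ty": -20,"tz": 190,"wx": 0,"wy": 0,"wz": 0,"fingers": 35}
    - {"tx": -5,"ty": -60,"tz": 230,"wx": 0,"wy": 0,"wz": 0,"fingers": 35}
    - {"tx": -10,"ty": -100,"tz": 250,"wx": 0,"wy": 0,"wz": 0,"fingers": 35}

```text
time_s: 19.73
tcp_pos: [0.4451, -0.0595, 0.3093]
tcp_rot: [1.0, 0.0, 0.002, 0.001]
ft_force: [0.8, -0.1, -0.9]
finger_gap: 0.0805
gripper_force: 0.0
```

Call:
send_rows:
  commands:
    - {"tx": -6,"ty": -55,"tz": 0,"wx": 0,"wy": 0,"wz": 0,"fingers": 35}
    - {"tx": -12,"ty": -110,"tz": 0,"wx": 0,"wy": 0,"wz": 0,"fingers": 35}
    - {"tx": -18,"ty": -165,"tz": 0,"wx": 0,"wy": 0,"wz": 0,"fingers": 35}
    - {"tx": -24,"ty": -220,"tz": 0,"wx": 0,"wy": 0,"wz": 0,"fingers": 35}
    - {"tx": -30,"ty": -275,"tz": 0,"wx": 0,"wy": 0,"wz": 0,"fingers": 35}
    - {"tx": -38,"ty": -329,"tz": 0,"wx": 0,"wy": 0,"wz": 0,"fingers": 35}
    - {"tx": -38,"ty": -329,"tz": -30,"wx": 0,"wy": 0,"wz": 0,"fingers": 35}
    - {"tx": -38,"ty": -329,"tz": -40,"wx": 0,"wy": 0,"wz": 0,"fingers": 35}
    - {"tx": -38,"ty": -329,"tz": -40,"wx": 0,"wy": 0,"wz": 0,"fingers": 35}

```text
time_s: 20.85
tcp_pos: [0.4065, -0.3866, 0.2661]
tcp_rot: [1.0, -0.0, -0.0, -0.001]
ft_force: [-0.1, 0.2, 0.2]
finger_gap: 0.0799
gripper_force: 0.0
```

```bash
python3 - <<'E'
from h import *
s=manip.get_state();print(s["tcp_pos"],s["ft_force"],s["finger_gap"])
b=manip.get_image("side")
cv2.imwrite("pics/s6.png",cv2.resize(b[140:360,230:380],None,fx=2.7,fy=2.7,interpolation=cv2.INTER_CUBIC))
t=s["tcp_pos"];print([(proj("side",np.array(p))-[230,140])*2.7 for p in([t[0],t[1],.234],[t[0],t[1],0])])
E
```

```text
[ 0.4065 -0.3866  0.2661] [-0.1226  0.2153  0.2306] 0.07994778406448685
[array([146.6219, 316.3139]), array([164.3018, 525.8212])]
```

View pics/s6.png

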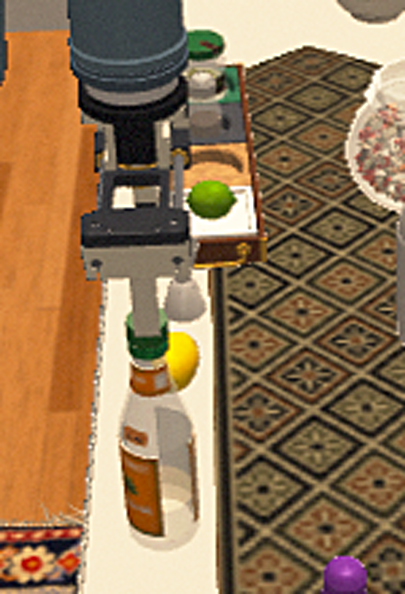

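The lime lies in the dish (crop 212,198). The bottle's cap (147,335) is centred under the fingers, so I'll descend and grip at 28 N.

Call:
send_rows:
  commands:
    - {"tx": 0,"ty": -1,"tz": -35,"wx": 0,"wy": 0,"wz": 0,"fingers": 35}
    - {"tx": 0,"ty": -1,"tz": -60,"wx": 0,"wy": 0,"wz": 0,"fingers": 35}
    - {"tx": 0,"ty": -1,"tz": -65,"wx": 0,"wy": 0,"wz": 0,"fingers": 35}
    - {"tx": 0,"ty": -1,"tz": -65,"wx": 0,"wy": 0,"wz": 0,"fingers": 35}
    - {"tx": 0,"ty": -1,"tz": -65,"wx": 0,"wy": 0,"wz": 0,"fingers": 255}
    - {"tx": 0,"ty": -1,"tz": -65,"wx": 0,"wy": 0,"wz": 0,"fingers": 255}
    - {"tx": 0,"ty": -1,"tz": -65,"wx": 0,"wy": 0,"wz": 0,"fingers": 255}
    - {"tx": 0,"ty": -1,"tz": -65,"wx": 0,"wy": 0,"wz": 0,"fingers": 255}
    - {"tx": 0,"ty": -1,"tz": -65,"wx": 0,"wy": 0,"wz": 0,"fingers": 255}
    - {"tx": 0,"ty": -1,"tz": -65,"wx": 0,"wy": 0,"wz": 0,"fingers": 255}
  squeeze: 28

```text
time_s: 22.15
tcp_pos: [0.4066, -0.3884, 0.2016]
tcp_rot: [1.0, -0.001, -0.0, -0.0]
ft_force: [0.4, 0.0, 0.3]
finger_gap: 0.0342
gripper_force: 28.0
```

Call:
send_rows:
  commands:
    - {"tx": 0,"ty": 0,"tz": 5,"wx": 0,"wy": 0,"wz": 0,"fingers": 255}
    - {"tx": 0,"ty": 0,"tz": 20,"wx": 0,"wy": 0,"wz": 0,"fingers": 255}
    - {"tx": 0,"ty": 0,"tz": 45,"wx": 0,"wy": 0,"wz": 0,"fingers": 255}
    - {"tx": 0,"ty": 0,"tz": 80,"wx": 0,"wy": 0,"wz": 0,"fingers": 255}
    - {"tx": 0,"ty": 0,"tz": 115,"wx": 0,"wy": 0,"wz": 0,"fingers": 255}
    - {"tx": 0,"ty": 0,"tz": 140,"wx": 0,"wy": 0,"wz": 0,"fingers": 255}
    - {"tx": 0,"ty": 0,"tz": 150,"wx": 0,"wy": 0,"wz": 0,"fingers": 255}
    - {"tx": 0,"ty": 5,"tz": 150,"wx": 0,"wy": 0,"wz": 0,"fingers": 255}
    - {"tx": 1,"ty": 20,"tz": 150,"wx": 0,"wy": 0,"wz": 0,"fingers": 255}
    - {"tx": 3,"ty": 45,"tz": 150,"wx": 0,"wy": 0,"wz": 0,"fingers": 255}

```text
time_s: 23.4
tcp_pos: [0.4093, -0.3419, 0.3502]
tcp_rot: [1.0, -0.001, -0.001, -0.001]
ft_force: [0.6, 0.4, -4.1]
finger_gap: 0.034
gripper_force: 28.0
```

Call:
send_rows:
  commands:
    - {"tx": 3,"ty": 35,"tz": 0,"wx": 0,"wy": 0,"wz": 0,"fingers": 255}
    - {"tx": 6,"ty": 75,"tz": 0,"wx": 0,"wy": 0,"wz": 0,"fingers": 255}
    - {"tx": 10,"ty": 115,"tz": 0,"wx": 0,"wy": 0,"wz": 0,"fingers": 255}
    - {"tx": 13,"ty": 155,"tz": 0,"wx": 0,"wy": 0,"wz": 0,"fingers": 255}
    - {"tx": 17,"ty": 195,"tz": 0,"wx": 0,"wy": 0,"wz": 0,"fingers": 255}
    - {"tx": 20,"ty": 235,"tz": 0,"wx": 0,"wy": 0,"wz": 0,"fingers": 255}
    - {"tx": 24,"ty": 275,"tz": 0,"wx": 0,"wy": 0,"wz": 0,"fingers": 255}
    - {"tx": 27,"ty": 315,"tz": 0,"wx": 0,"wy": 0,"wz": 0,"fingers": 255}
    - {"tx": 31,"ty": 355,"tz": 0,"wx": 0,"wy": 0,"wz": 0,"fingers": 255}
    - {"tx": 34,"ty": 395,"tz": 0,"wx": 0,"wy": 0,"wz": 0,"fingers": 255}

```text
time_s: 24.65
tcp_pos: [0.4421, 0.0542, 0.3513]
tcp_rot: [1.0, -0.0, -0.0, -0.0]
ft_force: [0.0, -0.6, -4.3]
finger_gap: 0.034
gripper_force: 28.0
```

Call:
send_rows:
  commands:
    - {"tx": 3,"ty": 35,"tz": 0,"wx": 0,"wy": 0,"wz": 0,"fingers": 255}
    - {"tx": 6,"ty": 65,"tz": 0,"wx": 0,"wy": 0,"wz": 0,"fingers": 255}
    - {"tx": 8,"ty": 80,"tz": 0,"wx": 0,"wy": 0,"wz": 0,"fingers": 255}
    - {"tx": 8,"ty": 86,"tz": -5,"wx": 0,"wy": 0,"wz": 0,"fingers": 255}
    - {"tx": 8,"ty": 86,"tz": -30,"wx": 0,"wy": 0,"wz": 0,"fingers": 255}
    - {"tx": 8,"ty": 86,"tz": -60,"wx": 0,"wy": 0,"wz": 0,"fingers": 255}
    - {"tx": 8,"ty": 86,"tz": -90,"wx": 0,"wy": 0,"wz": 0,"fingers": 255}
    - {"tx": 8,"ty": 86,"tz": -95,"wx": 0,"wy": 0,"wz": 0,"fingers": 255}
    - {"tx": 8,"ty": 86,"tz": -95,"wx": 0,"wy": 0,"wz": 0,"fingers": 255}

```text
time_s: 25.78
tcp_pos: [0.4518, 0.137, 0.257]
tcp_rot: [1.0, -0.001, 0.0, 0.0]
ft_force: [0.3, -0.4, -4.9]
finger_gap: 0.0342
gripper_force: 28.0
```

```bash
python3 - <<'E'
from h import *
s=manip.get_state();print(s["tcp_pos"],s["ft_force"],s["finger_gap"])
a=cv2.resize(manip.get_image("side")[100:270,250:370],None,fx=3.5,fy=3.5,interpolation=cv2.INTER_CUBIC)
cv2.imwrite("pics/s7.png",a)
t=s["tcp_pos"];print([(proj("side",np.array(p))-[250,100])*3.5 for p in([t[0],t[1],t[2]-.2016],[.45,.14,.034])])
E
```

```text
[0.4518 0.137  0.257 ] [ 0.2755 -0.3544 -4.9001] 0.03415666045738507
[array([196.536 , 337.5313]), array([195.5021, 355.982 ])]
```

View pics/s7.png

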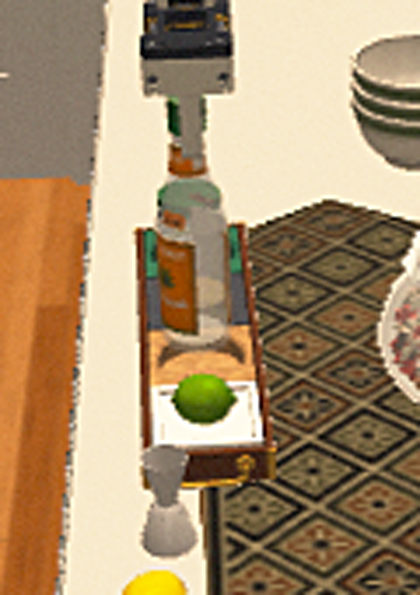

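The bottle hangs upright (foot at crop 195,338), within a few mm of the cork well (201,355). Lowering with +2 mm in x and +3 mm in y.

Call:
send_rows:
  commands:
    - {"tx": 2,"ty": 3,"tz": -10,"wx": 0,"wy": 0,"wz": 0,"fingers": 255}
    - {"tx": 2,"ty": 3,"tz": -22,"wx": 0,"wy": 0,"wz": 0,"fingers": 255}
    - {"tx": 2,"ty": 3,"tz": -30,"wx": 0,"wy": 0,"wz": 0,"fingers": 255}
    - {"tx": 2,"ty": 3,"tz": -35,"wx": 0,"wy": 0,"wz": 0,"fingers": 255}
    - {"tx": 2,"ty": 3,"tz": -38,"wx": 0,"wy": 0,"wz": 0,"fingers": 255}
    - {"tx": 2,"ty": 3,"tz": -40,"wx": 0,"wy": 0,"wz": 0,"fingers": 255}
    - {"tx": 2,"ty": 3,"tz": -40,"wx": 0,"wy": 0,"wz": 0,"fingers": 255}

```text
time_s: 26.7
tcp_pos: [0.4537, 0.1405, 0.2167]
tcp_rot: [1.0, -0.001, 0.0, -0.0]
ft_force: [-0.1, -1.0, -4.2]
finger_gap: 0.0339
gripper_force: 28.0
```

Call:
send_rows:
  commands:
    - {"tx": 0,"ty": 0,"tz": -1,"wx": 0,"wy": 0,"wz": 0,"fingers": 255}
    - {"tx": 0,"ty": 0,"tz": -2,"wx": 0,"wy": 0,"wz": 0,"fingers": 255}
    - {"tx": 0,"ty": 0,"tz": -2,"wx": 0,"wy": 0,"wz": 0,"fingers": 255}

```text
time_s: 27.08
tcp_pos: [0.4541, 0.1406, 0.2155]
tcp_rot: [1.0, -0.001, 0.001, -0.0]
ft_force: [-0.8, 0.5, 3.8]
finger_gap: 0.034
gripper_force: 28.0
```

On the floor. Releasing and backing away upward.

Call:
send_rows:
  commands:
    - {"tx": 0,"ty": 0,"tz": 0,"wx": 0,"wy": 0,"wz": 0,"fingers": 60}
    - {"tx": 0,"ty": 0,"tz": 0,"wx": 0,"wy": 0,"wz": 0,"fingers": 60}
    - {"tx": 0,"ty": 0,"tz": 0,"wx": 0,"wy": 0,"wz": 0,"fingers": 60}
    - {"tx": 0,"ty": 0,"tz": 20,"wx": 0,"wy": 0,"wz": 0,"fingers": 60}
    - {"tx": 0,"ty": 0,"tz": 60,"wx": 0,"wy": 0,"wz": 0,"fingers": 60}
    - {"tx": 0,"ty": 0,"tz": 110,"wx": 0,"wy": 0,"wz": 0,"fingers": 60}
    - {"tx": 0,"ty": -50,"tz": 120,"wx": 0,"wy": 0,"wz": 0,"fingers": 60}
    - {"tx": 0,"ty": -100,"tz": 120,"wx": 0,"wy": 0,"wz": 0,"fingers": 60}
    - {"tx": 0,"ty": -150,"tz": 120,"wx": 0,"wy": 0,"wz": 0,"fingers": 60}
    - {"tx": 0,"ty": -200,"tz": 120,"wx": 0,"wy": 0,"wz": 0,"fingers": 60}

```text
time_s: 28.32
tcp_pos: [0.4535, -0.061, 0.3347]
tcp_rot: [1.0, -0.0, 0.0, 0.0]
ft_force: [0.8, -0.6, -0.9]
finger_gap: 0.0711
gripper_force: 0.0
```

Call:
send_rows:
  commands:
    - {"tx": -20,"ty": -60,"tz": 0,"wx": 0,"wy": 0,"wz": 0,"fingers": 60}
    - {"tx": -40,"ty": -120,"tz": 0,"wx": 0,"wy": 0,"wz": 0,"fingers": 60}
    - {"tx": -60,"ty": -180,"tz": 0,"wx": 0,"wy": 0,"wz": 0,"fingers": 60}
    - {"tx": -80,"ty": -230,"tz": 0,"wx": 0,"wy": 0,"wz": 0,"fingers": 60}
    - {"tx": -100,"ty": -280,"tz": 0,"wx": 0,"wy": 0,"wz": 0,"fingers": 60}
    - {"tx": -100,"ty": -280,"tz": 0,"wx": 0,"wy": 0,"wz": 0,"fingers": 60}
    - {"tx": -100,"ty": -280,"tz": 0,"wx": 0,"wy": 0,"wz": 0,"fingers": 60}

```text
time_s: 29.2
tcp_pos: [0.3536, -0.3393, 0.3344]
tcp_rot: [1.0, -0.001, -0.0, -0.001]
ft_force: [0.5, 0.8, 0.1]
finger_gap: 0.071
gripper_force: 0.0
```

```bash
python3 - <<'E'
from h import *
a=cv2.resize(manip.get_image("top")[200:285,140:320],None,fx=4,fy=4,interpolation=cv2.INTER_CUBIC)
b=cv2.resize(manip.get_image("side")[140:270,270:350],None,fx=3,fy=3,interpolation=cv2.INTER_CUBIC)
h=max(len(a),len(b));f=lambda m:cv2.copyMakeBorder(m,0,h-len(m),0,0,cv2.BORDER_CONSTANT)
cv2.imwrite("pics/fin.png",cv2.resize(np.hstack([f(a),f(b)]),None,fx=.82,fy=.82))
s=manip.get_state();print(s["tcp_pos"])
E
```

```text
[ 0.3541 -0.3384  0.3347]
```

View pics/fin.png

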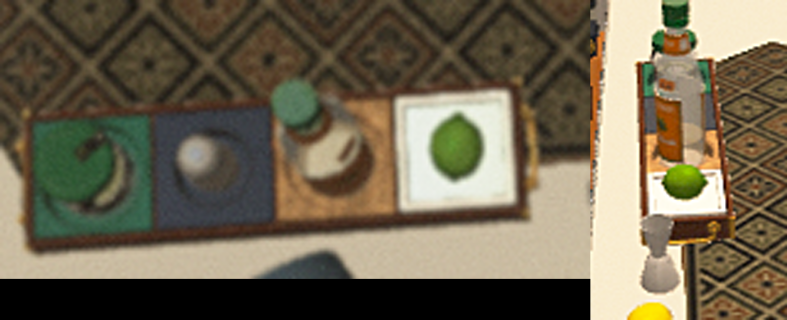

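All four sit in their places. A quick numeric check of the tops before handing in.

```bash
python3 - <<'E'
from h import *
for n,c,z in(("jar",(77,168),.098),("salt",(197,156),.1),("bottle",(296,102),.248),("lime",(457,147),.053)):
    print(n,plane("top",140+c[0]/3.28,200+c[1]/3.28,z)[:2])
E
```

```text
jar [0.4384 0.3314]
salt [0.4438 0.238 ]
bottle [0.4497 0.138 ]
lime [0.4524 0.0398]
```

```bash
python3 -c "
from workcell import manip
print(manip.close_job())"
```

```text
the job is handed in; nothing more can be done
None
```

I handed the job in at about 29 s: salt shaker, bottle and jar stand in their wells, each top measured within 7 mm of the well's axis, and the lime lies in the white dish; I left the jigger and lemon alone, and the system returned no verdict.

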